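Snap a spring retaining clip into a spindle groove

TASK

Pick up the spring clip with the orange tab and press it sideways, open end first, into the groove round the steel spindle above the brass wheel until its jaws snap round the core and it is fully home, then let go and leave it there. The spindle is clamped at a different height every time, so find the groove by eye or by feel, and be gentle: a push of about 12 N is ample, and nothing may load the stand or its spindle by more than 25 N. Leave the glass dust bell, the loupe and the parts tin where they are.

Things in the scene. Friction and masses are not known exactly. Their poses are not given: they have to be found in the camera images.
- stand: Drive stand fixed to the worktop: blue foot 100x100x12 mm, aluminium collet 42 mm wide up to 20 mm, vertical steel spindle. Origin: on the spindle's axis at worktop level; z up. The spindle's lands are 26 mm in diameter; round it runs one groove, 8.5 mm high, with a core 16 mm in diameter, the same all round, so the clip may be pressed in from any side.
- groove_mid (a point): Point on the spindle's axis, fixed to the stand, 57 mm above the worktop: the middle of the range of groove heights. The true groove's middle is up to 10 mm above or below it (differs each time, not measured, stays put during work). Flat top of the spindle: 24 mm above the groove's middle; it rises through a brass wheel, 53 mm across, whose top face is fixed 26 mm above the worktop.
- clip: Loose spring clip, about 35 g, lying flat: a C of 6 mm round steel wire, 33 mm wide, open to its own +x, with an upright orange tab behind it. Origin: the point that comes onto the spindle's axis when the clip is home, level with the clip's underside; z up; the wire's middle is 3 mm above. Home means the back of the C meets the core: there the push force rises steeply.
- tab (a point): Centre of the clip's orange plastic tab, 35 mm behind the clip's origin (x = -35 mm) and 10 mm above its underside. The tab is a block 26 mm long (clip x), 10 mm wide (y), 20 mm high from the clip's underside; grasp it from above across its width. Axes as the clip's.
- lips (a point): Midway between the two jaw lips, 6.3 mm ahead of the clip's origin (x), at the wire's middle. Lips: 6 mm across, 11 mm gap; each springs out 2.5 mm to pass the core (push of 5 to 10 N) and closes behind it. In the groove they meet the core with the clip's origin about 13 mm short of the axis; on a land, out of the groove, about 20 mm short, and cannot be pushed on.
- dust_bell: Glass dust bell with knob, 80 mm across, 60 mm high, standing loose; origin at the centre of its underside. Bystander.
- loupe: Black eye loupe, 38 mm across, 33 mm high, standing loose; origin at the centre of its underside. Bystander.
- parts_tin: Round parts tin, 62 mm across, 17 mm high, loose; origin at the centre of its underside. Bystander.
Not all that is in view belongs to the job. Of the things like the clip, leave any that is black, brown or red; of the rest the smaller one is meant.

How it is judged:
By the outcome, as a careful person would: the job done as asked, in the order asked, and still so for the second after the job is handed in, with the robot touching nothing.
It also fails if it takes over 58 s, if anything falls off the work surface, if the arm or the gripper's body presses on something with over 40 N, if the wrist force passes 120 N, or if a joint passes its speed limit or range.

ROBOT

A 6-joint arm with a two-finger parallel gripper is mounted at the origin on a cart in front of the work surface, level with it; the furniture and walls round the work are solid. World frame = base frame: x ahead of the robot, y to its left, z up, the work surface at z = 0. Lengths are in m, angles in rad, forces in N, time in s.
With the tool pointing down it reaches from about 0.35 to 0.85 m from the base axis. Payload 8.1 kg.
Tool frame: the origin (TCP) lies between the finger pads; the fingertips stand 11 mm ahead of it and the grasp point (between the pads) lies 8 mm behind it (robot.tips_ahead is the distance from the TCP to the fingertips, in m); z points along the fingers, y is the line along which they close (so a half turn about z gives the same grasp; the last joint's range is limited). The gripper opens to 93 mm and grips with 3 to 60 N. Pads are 15 mm wide; open, the fingers measure 128 mm over their backs; the gripper's body (75 mm by 188 mm) begins 65 mm behind the grasp point.
Start: joints at [1.138, 0.13, 1.488, -0, 1.523, -0.085], TCP at [0.204, 0.564, 0.23] pointing down, gripper open.
Joint ranges: [-2.96, 2.96], [-0.89, 2.26], [0.02, 2.5], [-1.34, 4.48], [0, 2.73], [-2.66, 2.66]. Speed limits (rad/s): [2.39, 2.39, 2.79, 3.14, 3.14, 3.14].

INTERFACE

Orientations are given as a rotation vector (axis times angle).
In Python, from plant import robot gives the robot as it stands. The module is installed in compiled form; this text tells all that it offers.
- The arm moves only by the tool move_arm, never from a script. Its argument "deltas" is one flat list of numbers, 7 for each row, row after row: the shift along the tool's x, y, z in m, then the turn, a rotation vector about the tool's x, y, z in rad, then the opening, from 0 (shut) to 1 (fully open). A call has 1 to 12 rows; each row is the pose to reach, as a shift and turn from the pose commanded when the call began, along the tool's axes at that moment; what a row does not reach only later rows make up. A row lasts 1/8 s, in which the tool goes at most 62.5 mm and 10.7 degrees, less where a joint would pass 70% of its speed; a pose out of reach is approached as far as the arm can. A call with a gripper value outside its range is refused whole. The fingers move at their own pace and stop on an object; "squeeze" is the grip in N (left out, the last holds). Time passes only in rows, so rows that repeat a pose let the fingers close. It gives the time, the measured TCP pose, the force, the opening and the grip force at its end, in the units of the state.
- robot.read_state(): the state, without advancing time (a new reading comes with each control period).
- robot.read_camera(name): name is "scene" or "side" or "wrist"; returns (picture, depth): 480x640x3 uint8, red, green, blue; 480x640 float32, m along the optical axis (not along the pixel's ray), 0 where there is no reading.
- robot.camera_model(name): a dict with "K" (3x3 intrinsics, pixels), "R" (3x3) and "t" (3): a world point X has camera coordinates R X + t; the wrist camera has in their place "tool_from_camera" (4x4, takes a point from camera to tool coordinates, whose origin is the TCP and whose axes are the flange's). Camera axes: x right, y down, z forward; pixel columns grow to the right and rows downward; lengths in m; the calibration is good to about 2 mm. A picture is of the moment at which its call begins: read the wrist's pose just before it. camera_model takes no time and is no camera call.
- robot.close_job(): hands the job in; it is judged then, once.
Trained networks look in the newest picture that a camera, given by its name, has taken for a name from the list of things; names that differ only in an ending like _2 or _b are one class to them, and where a whole thing is asked for, a point or a joint stands for the part that bears it (a point fixed in the world has none). Each returns a list of dicts, best first, with "confidence" (0 to 1); they miss things now and then, are a little off and sometimes report something else, mostly with a low value. They report only what shows in the picture. A call takes as long as a camera call. They do not tell look-alikes from the thing itself.
- robot.recognise(camera, label): "uv" ([column, row] in pixels, amid what is visible of it).
The state is a dict: "t": time; "q": joint angles; "dq": joint speeds; "joint_torque": joint torques, N m; "tool_pos": TCP position; "orientation": TCP orientation; "force": force on the tool from outside, world axes, zero at the start; "wrist_torque": the same for the moment, N m; "opening": finger opening in m; "gripper_force": force on a finger pad.
Only numpy, scipy, OpenCV 4.12 (cv2) and the standard library are available. Lean on these libraries where they do the work, as an engineer would, in place of code of your own. Each camera call takes 0.05 s, during which the arm holds its last target. There are 200 camera calls.

## Working session

There is one attempt and no reset: what is moved stays moved. The work goes in short steps, Python scripts to look and compute and a tool call to move; the robot and the scene stay as the last step left them, time stands still between calls to the robot, and variables do not carry over. Pictures are saved under pics/ and viewed, at most 10 in all, crops included, and the job is handed in when it is done.

Besides the shell and the picture viewer there is one more tool, called after "Call:" by a JSON object that holds its "name" and its "arguments". move_arm: Moves the arm, as the interface text tells. Its arguments: {"type":"object","properties":{"deltas":{"type":"array","items":{"type":"number"}},"squeeze":{"type":"number"}},"required":["deltas"]}

```bash
mkdir -p pics; cat > h.py <<'E'
import numpy as np, cv2
from scipy.spatial.transform import Rotation as Ro
from plant import robot
def model(c, s=None):
    m=robot.camera_model(c); K=np.array(m["K"])
    if c=="wrist":
        s=s or robot.read_state(); T=np.array(m["tool_from_camera"]); Rt=Ro.from_rotvec(s["orientation"]).as_matrix()
        Rw=Rt@T[:3,:3]; tw=Rt@T[:3,3]+np.array(s["tool_pos"])
    else:
        R=np.array(m["R"]); Rw=R.T; tw=-R.T@np.array(m["t"])
    return K,Rw,tw
def take(c,name=None):
    M=model(c); p,d=robot.read_camera(c)
    if name: cv2.imwrite(f"pics/{name}.png",p[:,:,::-1])
    return p,d,M
def cloud(d,M):
    K,R,t=M; v,u=np.mgrid[:480,:640]
    c=np.stack([(u-K[0,2])/K[0,0]*d,(v-K[1,2])/K[1,1]*d,d],-1)
    return c@R.T+t
def onplane(uv,z,M):
    K,R,t=M; r=R@np.array([(uv[0]-K[0,2])/K[0,0],(uv[1]-K[1,2])/K[1,1],1]); return t+r*(z-t[2])/r[2]
def proj(X,M):
    K,R,t=M; c=(np.array(X)-t)@R; return (c@K.T)[...,:2]/c[...,2:]
E
python3 - <<'E'
from h import *
s=robot.read_state();print({k:np.round(v,3) for k,v in s.items()})
ims=[]
for c in("scene","side","wrist"):
    p,d,M=take(c,c+"0"); P=cloud(d,M); print(c,np.round(M[2],3),np.round(M[1][:,2],2),M[0][0,0])
    np.savez(f"{c}0.npz",p=p,d=d,K=M[0],R=M[1],t=M[2])
    for l in("clip","tab","stand","dust_bell","loupe","parts_tin"):
        for r in robot.recognise(c,l)[:4]:
            u,v=map(int,r["uv"]); print(l,(u,v),round(r["confidence"],2),np.round(P[v,u],3))
E
```

```text
{'t': np.float64(0.0), 'q': array([ 1.138,  0.131,  1.489, -0.   ,  1.523, -0.085]), 'dq': array([-0.001,  0.001, -0.001,  0.001, -0.   ,  0.001]), 'joint_torque': array([ 0.0000e+00, -5.5985e+01, -4.9176e+01,  7.7000e-02,  3.5000e-02,
       -0.0000e+00]), 'tool_pos': array([0.204, 0.564, 0.229]), 'orientation': array([-5.430e-01, -3.094e+00,  3.000e-03]), 'force': array([-0.45 , -1.452, -0.395]), 'wrist_torque': array([ 0.035, -0.026,  0.005]), 'gripper_force': np.float64(0.0), 'opening': np.float64(0.093)}
scene [ 0.141 -0.693  0.736] [ 0.37  0.67 -0.65] 623.2106178351964
clip (335, 251) 0.81 [0.565 0.01  0.02 ]
clip (225, 280) 0.78 [0.374 0.055 0.009]
clip (297, 285) 0.68 [ 0.469 -0.026  0.016]
clip (212, 238) 0.65 [0.392 0.149 0.027]
tab (335, 253) 0.81 [0.563 0.007 0.019]
tab (208, 243) 0.75 [0.384 0.153 0.016]
tab (273, 257) 0.59 [0.468 0.06  0.014]
tab (224, 282) 0.59 [0.371 0.055 0.005]
stand (353, 347) 0.71 [ 0.471 -0.193  0.027]
dust_bell (409, 282) 0.93 [ 0.615 -0.135  0.04 ]
dust_bell (271, 327) 0.68 [ 0.391 -0.083  0.013]
loupe (270, 327) 0.66 [ 0.388 -0.087  0.017]
parts_tin (265, 196) 0.59 [0.534 0.224 0.019]
side [ 0.507 -0.721  0.509] [-0.    0.86 -0.52] 466.66570682953443
clip (355, 263) 0.95 [0.572 0.011 0.013]
clip (303, 251) 0.64 [0.471 0.063 0.004]
clip (298, 277) 0.61 [ 0.466 -0.028  0.006]
clip (250, 292) 0.54 [ 0.387 -0.086  0.015]
tab (252, 252) 0.74 [0.371 0.053 0.006]
tab (301, 251) 0.73 [0.467 0.057 0.008]
tab (302, 336) 0.71 [ 0.481 -0.203  0.025]
tab (267, 221) 0.67 [0.391 0.143 0.027]
stand (301, 336) 0.6 [ 0.48  -0.203  0.026]
dust_bell (397, 308) 0.7 [ 0.629 -0.146  0.035]
loupe (250, 295) 0.77 [ 0.386 -0.087  0.009]
wrist [0.13  0.591 0.385] [ 0.27 -0.1  -0.96] 423.0481647483987
```

View pics/scene0.png

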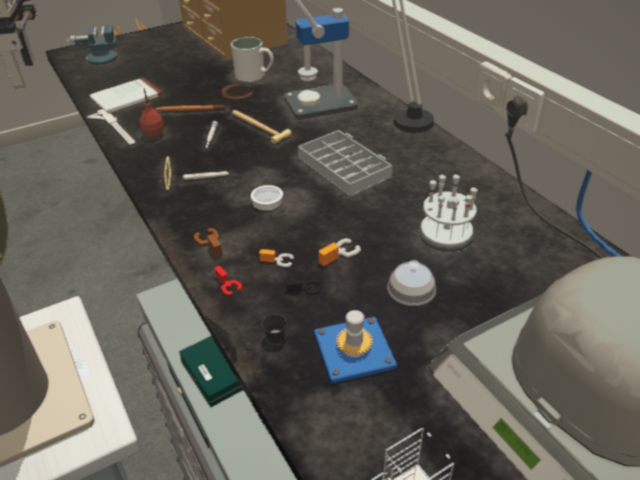

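View pics/wrist0.png

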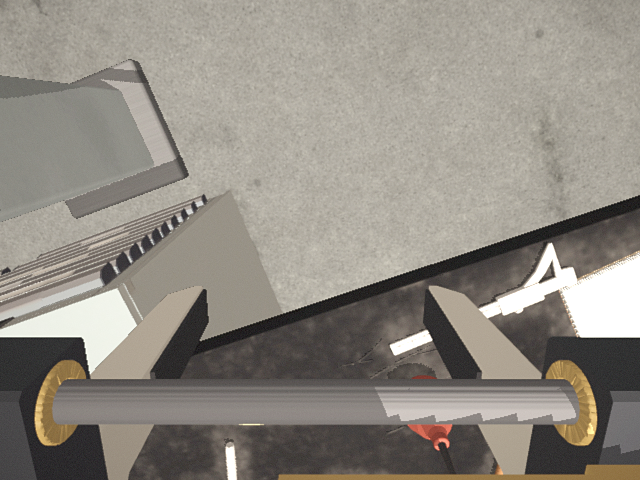

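The scene view shows these clip look-alikes: brown (210,240), red (228,280), black (302,286), large orange (338,250) and small orange (275,257). I choose the small orange one. The stand is at (355,347), and the wrist camera doesn't see the work yet.

```bash
cat > m.py <<'E'
from h import *
for c in("scene","side"):
    f=np.load(c+"0.npz"); p,d=f["p"],f["d"]; M=(f["K"],f["R"],f["t"]); P=cloud(d,M)
    hsv=cv2.cvtColor(p,cv2.COLOR_RGB2HSV)
    near=lambda x,y,r:(np.hypot(P[...,0]-x,P[...,1]-y)<r)&(d>0)
    for n,(x,y) in dict(small=(.468,.06),big=(.565,.01)).items():
        o=near(x,y,.05)&(hsv[...,1]>170)&(hsv[...,0]<22)&(hsv[...,2]>90)
        Q=P[o]; top=Q[Q[:,2]>Q[:,2].max()-.005]
        print(c,n,"tab",o.sum(),np.round(Q.mean(0),4),"z",np.round(np.percentile(Q[:,2],[2,98]),3),"top",np.round(np.median(top,0),4),cv2.minAreaRect((top[:,:2]*1000).astype(np.float32)))
        w=near(x,y,.06)&(hsv[...,1]<60)&(hsv[...,2]>110)
        Q=P[w]; print("  wire",w.sum(),np.round(Q.mean(0),4),cv2.minAreaRect((Q[:,:2]*1000).astype(np.float32)))
    st=near(.475,-.195,.08)
    b=st&(hsv[...,0]>100)&(hsv[...,0]<125)&(hsv[...,1]>120); Q=P[b&(P[...,2]<.02)]
    print(c,"foot",cv2.minAreaRect((Q[:,:2]*1000).astype(np.float32)),np.median(Q[:,2]))
    Q=P[st]; print(" zmax",np.percentile(Q[:,2],[99,99.8,100])); zt=np.percentile(Q[:,2],99.5); T=Q[Q[:,2]>zt-.004]; print(" top",len(T),np.round(T.mean(0),4))
    sp=Q[(Q[:,2]>.04)]; print(" spindle pts",len(sp),np.round(np.median(sp,0),4))
    if c=="scene": 
        a=cv2.resize(p[225:305,190:370],None,fx=4,fy=4,interpolation=2); e=cv2.resize(p[290:390,300:410],None,fx=3,fy=3)
    else:
        e2=cv2.resize(p[290:365,255:350],None,fx=4,fy=4)
im=np.zeros((600,720,3),np.uint8); im[:225]=cv2.resize(a,(720,320))[40:265]; im[230:530,:330]=e; im[230:530,335:715]=e2
cv2.imwrite("pics/crop1.png",im[:,:,::-1])
E
python3 m.py
```

```text
scene small tab 176 [0.4605 0.0703 0.0141] z [0.002 0.023] top [0.4615 0.0707 0.0214] ((461.4090270996094, 70.83816528320312), (13.698582649230957, 26.11159324645996), 51.148338317871094)
  wire 152 [0.4847 0.0536 0.0052] ((485.72021484375, 56.03238296508789), (42.42939376831055, 29.826940536499023), 51.31643295288086)
scene big tab 307 [0.5501 0.0108 0.0195] z [0.002 0.03 ] top [0.5493 0.0132 0.0292] ((551.55859375, 13.364540100097656), (34.52549362182617, 14.667839050292969), 6.670559883117676)
  wire 208 [0.5954 0.0189 0.007 ] ((595.8639526367188, 24.522565841674805), (43.98051071166992, 53.00123977661133), 11.340598106384277)
scene foot ((483.8035888671875, -177.97732543945312), (112.89179229736328, 106.21827697753906), 74.58844757080078) 0.012631171845323141
 zmax [0.07858964 0.07975661 0.08134171]
 top 199 [ 0.4788 -0.1836  0.0781]
 spindle pts 473 [ 0.476  -0.1886  0.0699]
side small tab 130 [0.4611 0.0703 0.0104] z [-0.002  0.02 ] top [0.4613 0.0658 0.0187] ((461.31610107421875, 67.5948486328125), (11.950233459472656, 26.33884048461914), 53.50602340698242)
  wire 126 [0.4835 0.053  0.0029] ((483.8604431152344, 55.79705810546875), (41.668663024902344, 36.037811279296875), 52.56134796142578)
side big tab 263 [0.5519 0.007  0.0152] z [-0.     0.028] top [0.5505 0.0062 0.0262] ((553.25732421875, 9.625456809997559), (35.737552642822266, 16.2899227142334), 3.8395183086395264)
  wire 237 [0.5935 0.0206 0.0046] ((593.868408203125, 25.56255340576172), (43.95232391357422, 61.397647857666016), 9.937417030334473)
side foot ((478.8094177246094, -177.11892700195312), (118.87409210205078, 107.67610931396484), 75.0235824584961) 0.011432234146129039
 zmax [0.07717556 0.07794372 0.07909658]
 top 169 [ 0.4803 -0.1877  0.0766]
 spindle pts 467 [ 0.4809 -0.193   0.0663]
```

View pics/crop1.png

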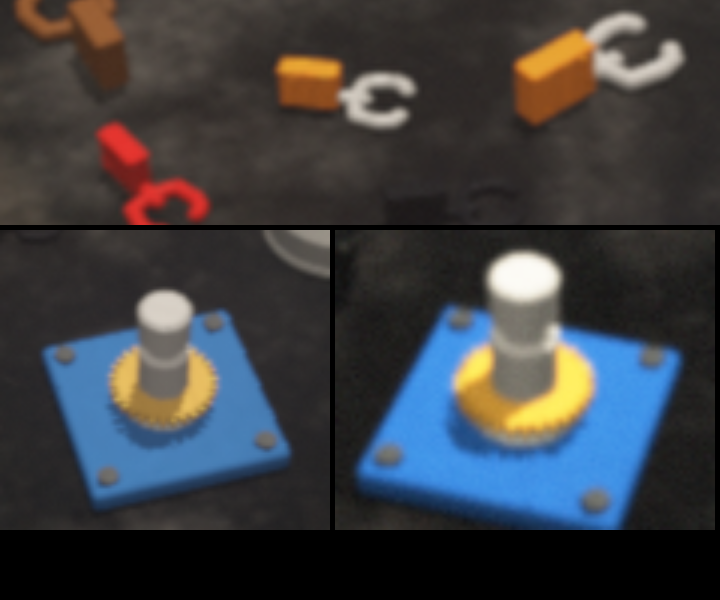

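The crop shows the small orange clip's tab standing upright at about (0.461,0.069), with the C open toward about -37°. The groove shows as a pale ring low on the spindle. The axis is near (0.479,-0.19) and the top is at about 0.078, so the groove should be near 0.053. Next I'll go above the clip.

```bash
cat >> h.py <<'E'
def delta(pos,clipyaw,s=None):
    "shift+turn in tool axes to TCP pos, tool down, tool x = -(clip x)"
    s=s or robot.read_state(); R=Ro.from_rotvec(s["orientation"])
    a=np.deg2rad(clipyaw+180); G=Ro.from_matrix(np.array([[np.cos(a),np.sin(a),0],[np.sin(a),-np.cos(a),0],[0,0,-1]]))
    sh=R.inv().apply(np.array(pos)-s["tool_pos"]); tu=(R.inv()*G).as_rotvec()
    print("shift",np.round(sh,4),"turn",np.round(tu,4)); return sh,tu
E
python3 - <<'E'
from h import *
sh,tu=delta([.461,.069,.20],-37)
m=robot.camera_model("wrist");T=np.array(m["tool_from_camera"]);K=np.array(m["K"])
for X in([0,0,.18],[-.035,0,.19],[-.06,0,.19],[.02,0,.19],[0,0,-.008]):
    c=T[:3,:3].T@(np.array(X)-T[:3,3]); print(X,np.round((K@c)[:2]/c[2]))
E
```

```text
shift [-0.4099 -0.378   0.0296] turn [-0.    -0.     0.298]
[0, 0, 0.18] [316. 215.]
[-0.035, 0, 0.19] [316. 252.]
[-0.06, 0, 0.19] [316. 279.]
[0.02, 0, 0.19] [316. 188.]
[0, 0, -0.008] [317. 327.]
```

Call:
{"name": "move_arm", "arguments": {"deltas": [-0.041,-0.038,0.003,0,0,0.03,0.8,-0.082,-0.076,0.006,0,0,0.06,0.6,-0.123,-0.113,0.009,0,0,0.09,0.5,-0.164,-0.151,0.012,0,0,0.12,0.5,-0.205,-0.189,0.015,0,0,0.15,0.5,-0.246,-0.227,0.018,0,0,0.18,0.5,-0.287,-0.265,0.021,0,0,0.21,0.5,-0.328,-0.302,0.024,0,0,0.24,0.5,-0.369,-0.34,0.027,0,0,0.27,0.5,-0.41,-0.378,0.03,0,0,0.298,0.5,-0.41,-0.378,0.03,0,0,0.298,0.5,-0.41,-0.378,0.03,0,0,0.298,0.5]}}

```text
t: 2.55
tool_pos: [0.4609, 0.0692, 0.1996]
orientation: [-0.998, -2.978, -0.0]
force: [1.0, 0.1, -0.7]
opening: 0.0465
gripper_force: 0.0
```

```bash
cat > w.py <<'E'
from h import *
p,d,M=take("wrist","wrist1"); P=cloud(d,M); hsv=cv2.cvtColor(p,cv2.COLOR_RGB2HSV)
o=(np.hypot(P[...,0]-.461,P[...,1]-.069)<.04)&(hsv[...,1]>170)&(hsv[...,0]<22)&(hsv[...,2]>80)&(P[...,2]>.012)
Q=P[o]; print(len(Q),np.round(Q.mean(0),4),np.round(np.percentile(Q[:,2],[2,50,98]),4)); T=Q[Q[:,2]>.017]
print("top",cv2.minAreaRect((T[:,:2]*1000).astype(np.float32)))
w=(np.hypot(P[...,0]-.486,P[...,1]-.055)<.035)&(hsv[...,1]<60)&(hsv[...,2]>110)&(P[...,2]<.012)
Q=P[w]; print("wire",len(Q),np.round(Q.mean(0),4),cv2.minAreaRect((Q[:,:2]*1000).astype(np.float32)))
st=robot.read_state(); print(np.round(st["tool_pos"],4),np.round(st["orientation"],3),st["opening"],st["t"],np.round(st["force"],1))
E
python3 w.py
```

```text
105 [0.4578 0.071  0.0184] [0.0127 0.0189 0.0214]
top ((460.1746826171875, 71.00054931640625), (9.820590019226074, 25.254905700683594), 52.802833557128906)
wire 626 [0.4829 0.0526 0.0047] ((484.7809143066406, 51.284568786621094), (32.9520263671875, 29.131977081298828), 48.63093185424805)
[0.4608 0.0698 0.1997] [-9.960e-01 -2.979e+00 -1.000e-03] 0.046364305778155354 2.6 [0.2 0.  0.2]
```

View pics/wrist1.png

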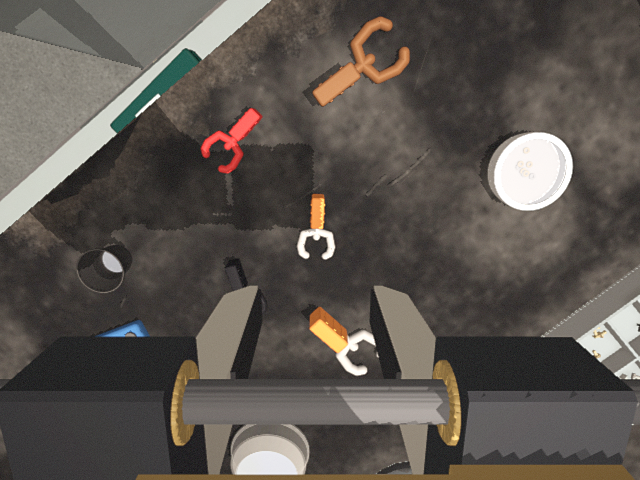

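The wrist view shows the small orange tab at (318,212) with white jaws at (316,245), nearly in line with the fingers. I'll descend with a small correction.

```bash
python3 -c "
from h import *
delta([.4602,.0705,.015],-38)"
```

```text
shift [0.0008 0.0002 0.1847] turn [ 0.0002 -0.0004  0.018 ]
```

Call:
{"name": "move_arm", "arguments": {"deltas": [0.001,0,0.05,0,0,0.018,0.5,0.001,0,0.1,0,0,0.018,0.5,0.001,0,0.14,0,0,0.018,0.5,0.001,0,0.165,0,0,0.018,0.5,0.001,0,0.178,0,0,0.018,0.5,0.001,0,0.185,0,0,0.018,0.5,0.001,0,0.185,0,0,0.018,0.5,0.001,0,0.185,0,0,0.018,0,0.001,0,0.185,0,0,0.018,0,0.001,0,0.185,0,0,0.018,0,0.001,0,0.185,0,0,0.018,0,0.001,0,0.185,0,0,0.018,0], "squeeze": 40}}

```text
t: 4.1
tool_pos: [0.4604, 0.0696, 0.0148]
orientation: [1.024, 2.97, 0.0]
force: [0.6, -0.5, 1.6]
opening: 0.0101
gripper_force: 40.0
```

```bash
python3 -c "
from h import *
delta([.4604,.0696,.15],-38); delta([.400,-.185,.15],0); delta([.400,-.185,.066],0)"
```

```text
shift [ 0.      0.     -0.1352] turn [ 0.0002  0.0001 -0.0006]
shift [-0.1093 -0.2377 -0.1352] turn [ 1.000e-04  2.000e-04 -6.639e-01]
shift [-0.1093 -0.2377 -0.0512] turn [ 1.000e-04  2.000e-04 -6.639e-01]
```

Call:
{"name": "move_arm", "arguments": {"deltas": [0,0,-0.03,0,0,0,0,0,0,-0.08,0,0,0,0,0,0,-0.135,0,0,0,0,-0.018,-0.04,-0.135,0,0,-0.11,0,-0.036,-0.08,-0.135,0,0,-0.22,0,-0.055,-0.12,-0.135,0,0,-0.33,0,-0.073,-0.16,-0.135,0,0,-0.44,0,-0.091,-0.2,-0.135,0,0,-0.55,0,-0.109,-0.238,-0.135,0,0,-0.664,0,-0.109,-0.238,-0.1,0,0,-0.664,0,-0.109,-0.238,-0.051,0,0,-0.664,0,-0.109,-0.238,-0.051,0,0,-0.664,0]}}

```text
t: 5.6
tool_pos: [0.3961, -0.1832, 0.062]
orientation: [-0.0, -3.134, -0.007]
force: [-0.2, 0.2, 0.5]
opening: 0.0098
gripper_force: 40.0
```

```bash
cat > s.py <<'E'
import sys
from h import *
n=sys.argv[1]
s=robot.read_state(); print(np.round(s["tool_pos"],4),np.round(s["orientation"],3),s["opening"],s["t"],np.round(s["force"],1))
p,d,M=take("side","side"+n); P=cloud(d,M)
np.savez(f"side{n}.npz",p=p,d=d,K=M[0],R=M[1],t=M[2])
tp=np.array(s["tool_pos"]); print("clip exp px",proj(tp+[.035,0,-.0118],M),"axis at z.053",proj([.48,-.185,.053],M),proj([.48,-.185,.077],M))
cv2.imwrite(f"pics/s{n}.png",cv2.resize(p[255:365,225:345],None,fx=5,fy=5,interpolation=2)[:,:,::-1])
E
python3 s.py 1
```

```text
[ 0.3961 -0.1832  0.062 ] [-0.    -3.134 -0.007] 0.009793637897516676 5.6 [-0.2  0.2  0.5]
clip exp px [269.10738131 313.80488814] axis at z.053 [301.71009375 313.73791754] [301.60044471 301.07573065]
```

View pics/s1.png

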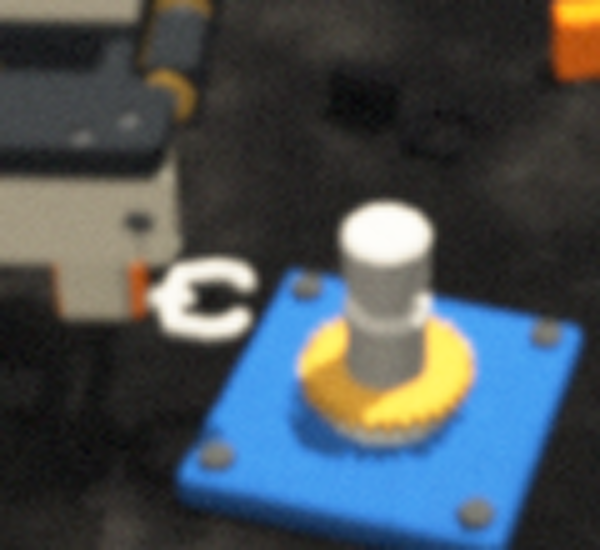

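The held clip is centred near crop (205,298). The spindle's top is at (387,235) and the groove ring at about (385,320), and the clip is level with them to within a couple of mm. I'll fit the axis from the depth data, then feel for the spindle top, which is exactly 24 mm above the groove.

```bash
python3 - <<'E'
from h import *
from scipy.optimize import least_squares
for n in("scene0","side0","side1"):
    f=np.load(n+".npz"); M=(f["K"],f["R"],f["t"]); P=cloud(f["d"],M).reshape(-1,3)
    q=P[(np.hypot(P[:,0]-.48,P[:,1]+.187)<.022)&(P[:,2]>.059)&(P[:,2]<.073)]
    r=least_squares(lambda a:np.hypot(q[:,0]-a[0],q[:,1]-a[1])-.013,[.48,-.18],loss="soft_l1",f_scale=.001)
    t=P[(np.hypot(P[:,0]-r.x[0],P[:,1]-r.x[1])<.009)&(P[:,2]>.07)]
    print(n,len(q),np.round(r.x,4),np.abs(r.fun).mean(),"top z",np.median(t[:,2]),len(t))
    t=P[(np.hypot(P[:,0]-.48,P[:,1]+.187)<.025)&(P[:,2]>np.median(t[:,2])-.002)]
    print("   topface",t.mean(0).round(4), cv2.minEnclosingCircle((t[:,:2]*1000).astype(np.float32)))
    q=P[(P[:,2]>.022)&(P[:,2]<.03)&(np.hypot(P[:,0]-.48,P[:,1]+.187)<.04)]; print("   wheel",cv2.minAreaRect((q[:,:2]*1000).astype(np.float32)),np.median(q[:,2]))
f=np.load("side1.npz"); P=cloud(f["d"],(f["K"],f["R"],f["t"])).reshape(-1,3); hsv=cv2.cvtColor(f["p"],cv2.COLOR_RGB2HSV).reshape(-1,3)
q=P[(np.hypot(P[:,0]-.433,P[:,1]+.183)<.03)&(hsv[:,2]>150)&(hsv[:,1]<60)&(P[:,2]>.03)&(P[:,0]>.416)]; print("clip",len(q),q.mean(0),cv2.minAreaRect((q[:,:2]*1000).astype(np.float32)))
delta([.442,-.185,.115],0)
E
```

```text
scene0 108 [ 0.4803 -0.1815] 0.0007213471025965637 top z 0.07835223490184595 88
   topface [ 0.479  -0.183   0.0784] ((479.4918518066406, -183.2246551513672), 13.28201675415039)
   wheel ((477.7476806640625, -184.47523498535156), (48.66787338256836, 52.307212829589844), 54.718223571777344) 0.02673267951223035
side0 131 [ 0.4801 -0.1845] 0.0006167988122912542 top z 0.077204893523173 79
   topface [ 0.4805 -0.1869  0.077 ] ((480.3019714355469, -186.62850952148438), 12.722800254821777)
   wheel ((480.64813232421875, -188.94741821289062), (51.85962677001953, 47.33259201049805), 4.014094352722168) 0.025573321196195847
side1 130 [ 0.4802 -0.1846] 0.0005604967029576484 top z 0.0773080726007131 75
   topface [ 0.4684 -0.1757  0.336 ] ((474.4869689941406, -182.36856079101562), 18.93229866027832)
   wheel ((480.4608154296875, -188.652587890625), (51.85460662841797, 48.68311309814453), 2.9004948139190674) 0.025445326169891397
clip 869 [ 0.43258465 -0.18941567  0.37828789] ((431.7222595214844, -182.50836181640625), (58.78486633300781, 33.57670211791992), 62.18415832519531)
shift [-0.0438 -0.0008 -0.0506] turn [ 0.0023 -0.0038  0.0001]
```

Call:
{"name": "move_arm", "arguments": {"deltas": [0,0,-0.02,0,0,0,0,0,0,-0.04,0,0,0,0,0,0,-0.04,0,0,0,0,0,0,-0.04,0,0,0,0]}}

```text
t: 6.15
tool_pos: [0.4, -0.1852, 0.1064]
orientation: [-0.001, 3.14, -0.001]
force: [0.3, 0.2, -1.2]
opening: 0.0097
gripper_force: 40.0
```

```bash
python3 -c "
from h import *
s=robot.read_state();print(s['t'],np.round(s['force'],2),s['tool_pos'])
delta([.445,-.1845,.098],0)"
```

```text
6.15 [ 0.32  0.21 -1.19] [ 0.4000375  -0.18519283  0.10642603]
shift [-0.045   0.0007  0.0085] turn [-0.0008  0.0013  0.0005]
```

Call:
{"name": "move_arm", "arguments": {"deltas": [-0.015,0,0,0,0,0,0,-0.03,0,0,0,0,0,0,-0.045,0.0005,0,0,0,0,0,-0.045,0.0005,0.005,0,0,0,0,-0.045,0.0005,0.01,0,0,0,0,-0.045,0.0005,0.0115,0,0,0,0,-0.045,0.0005,0.0115,0,0,0,0]}}

```text
t: 7.02
tool_pos: [0.444, -0.1845, 0.0939]
orientation: [-0.0, -3.141, -0.0]
force: [0.3, -0.8, 0.8]
opening: 0.0099
gripper_force: 40.0
```

Call:
{"name": "move_arm", "arguments": {"deltas": [0,0,0.0005,0,0,0,0,0,0,0.001,0,0,0,0,0,0,0.001,0,0,0,0]}}

```text
t: 7.4
tool_pos: [0.4445, -0.1846, 0.0932]
orientation: [-0.0, 3.142, -0.0]
force: [0.0, 0.1, -0.4]
opening: 0.0092
gripper_force: 40.0
```

Call:
{"name": "move_arm", "arguments": {"deltas": [0,0,0.0005,0,0,0,0,0,0,0.001,0,0,0,0,0,0,0.001,0,0,0,0]}}

```text
t: 7.78
tool_pos: [0.4446, -0.1846, 0.0922]
orientation: [-0.0, 3.142, -0.0]
force: [-0.8, -0.4, 0.4]
opening: 0.0096
gripper_force: 40.0
```

Call:
{"name": "move_arm", "arguments": {"deltas": [0,0,0.0005,0,0,0,0,0,0,0.0005,0,0,0,0]}}

```text
t: 8.02
tool_pos: [0.4448, -0.1847, 0.092]
orientation: [-0.0, 3.141, -0.0]
force: [-1.2, 0.0, 3.9]
opening: 0.0095
gripper_force: 40.0
```

Call:
{"name": "move_arm", "arguments": {"deltas": [0,0,0.0005,0,0,0,0,0,0,0.0005,0,0,0,0]}}

```text
t: 8.28
tool_pos: [0.4449, -0.1848, 0.0918]
orientation: [-0.0, 3.141, -0.001]
force: [-1.5, 0.8, 6.8]
opening: 0.0097
gripper_force: 40.0
```

Call:
{"name": "move_arm", "arguments": {"deltas": [0,0,0.0005,0,0,0,0,0,0,0.0005,0,0,0,0]}}

```text
t: 8.52
tool_pos: [0.4452, -0.1849, 0.0917]
orientation: [-0.0, 3.14, -0.001]
force: [-2.9, 1.5, 8.8]
opening: 0.0096
gripper_force: 40.0
```

Contact came at TCP z ≈ 0.0921, so the groove is at TCP z ≈ 0.0651 (down 24 mm plus 3 mm for the wire). I'll back off and go down to that height.

Call:
{"name": "move_arm", "arguments": {"deltas": [0,0,-0.005,0,0,0,0,0,0,-0.012,0,0,0,0,0.02,0,-0.012,0,0,0,0,0.042,0,-0.012,0,0,0,0,0.042,0,0,0,0,0,0,0.042,0,0.015,0,0,0,0,0.042,0,0.026,0,0,0,0,0.042,0,0.026,0,0,0,0,0.042,0,0.026,0,0,0,0]}}

```text
t: 9.65
tool_pos: [0.4027, -0.1845, 0.0646]
orientation: [0.001, -3.141, -0.0]
force: [0.0, 0.1, 0.7]
opening: 0.0098
gripper_force: 40.0
```

```bash
python3 s.py 2; python3 -c "
from h import *
delta([.420,-.1845,.0651],0)"
```

```text
[ 0.4027 -0.1845  0.0646] [ 1.000e-03 -3.141e+00 -0.000e+00] 0.009785296982624854 9.65 [0.  0.1 0.7]
clip exp px [273.38084873 313.10708031] axis at z.053 [301.71009375 313.73791754] [301.60044471 301.07573065]
shift [-0.0171  0.0002 -0.0002] turn [-0.0002  0.0004  0.0004]
```

View pics/s2.png

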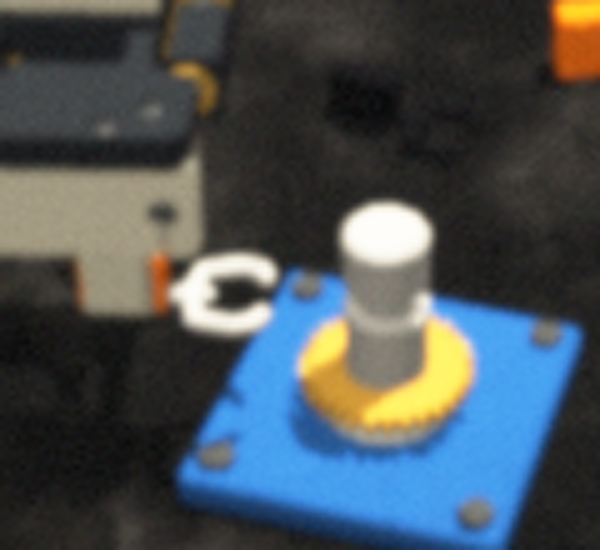

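Call:
{"name": "move_arm", "arguments": {"deltas": [-0.008,0,0,0,0,0,0,-0.015,0,0,0,0,0,0,-0.019,0,0,0,0,0,0,-0.02,0,0,0,0,0,0,-0.021,0,0,0,0,0,0,-0.021,0,0,0,0,0,0]}}

```text
t: 10.45
tool_pos: [0.4234, -0.1845, 0.0646]
orientation: [0.0, -3.141, -0.0]
force: [-0.3, 0.1, -0.9]
opening: 0.0096
gripper_force: 40.0
```

Call:
{"name": "move_arm", "arguments": {"deltas": [-0.0005,0,0,0,0,0,0,-0.001,0,0,0,0,0,0,-0.0015,0,0,0,0,0,0]}}

```text
t: 10.82
tool_pos: [0.425, -0.1846, 0.0647]
orientation: [-0.0, 3.142, -0.0]
force: [0.4, 0.1, 0.3]
opening: 0.0097
gripper_force: 40.0
```

Call:
{"name": "move_arm", "arguments": {"deltas": [-0.0005,0,0,0,0,0,0,-0.001,0,0,0,0,0,0,-0.0015,0,0,0,0,0,0]}}

```text
t: 11.2
tool_pos: [0.4266, -0.1845, 0.0646]
orientation: [-0.0, 3.142, -0.0]
force: [1.3, 0.1, 0.2]
opening: 0.0099
gripper_force: 40.0
```

Call:
{"name": "move_arm", "arguments": {"deltas": [-0.0005,0,0,0,0,0,0,-0.001,0,0,0,0,0,0,-0.0015,0,0,0,0,0,0]}}

```text
t: 11.58
tool_pos: [0.4281, -0.1846, 0.0646]
orientation: [-0.0, 3.142, -0.0]
force: [0.9, -0.1, -1.2]
opening: 0.0097
gripper_force: 40.0
```

Call:
{"name": "move_arm", "arguments": {"deltas": [-0.0005,0,0,0,0,0,0,-0.001,0,0,0,0,0,0,-0.001,0,0,0,0,0,0]}}

```text
t: 11.95
tool_pos: [0.429, -0.1845, 0.0646]
orientation: [0.0, -3.142, -0.0]
force: [0.9, 0.8, -0.6]
opening: 0.0097
gripper_force: 40.0
```

Call:
{"name": "move_arm", "arguments": {"deltas": [-0.0005,0,0,0,0,0,0,-0.001,0,0,0,0,0,0,-0.001,0,0,0,0,0,0]}}

```text
t: 12.32
tool_pos: [0.43, -0.1845, 0.0646]
orientation: [0.0, -3.142, -0.0]
force: [0.4, 0.8, -0.6]
opening: 0.0097
gripper_force: 40.0
```

Past the land-contact distance without force, so the jaws are in the groove. I'll keep going until they touch the core.

Call:
{"name": "move_arm", "arguments": {"deltas": [-0.0005,0,0,0,0,0,0,-0.001,0,0,0,0,0,0,-0.001,0,0,0,0,0,0]}}

```text
t: 12.7
tool_pos: [0.4309, -0.1844, 0.0645]
orientation: [0.0, -3.141, -0.0]
force: [-0.3, 1.0, -0.6]
opening: 0.0098
gripper_force: 40.0
```

Call:
{"name": "move_arm", "arguments": {"deltas": [-0.0005,0,0,0,0,0,0,-0.001,0,0,0,0,0,0,-0.001,0,0,0,0,0,0]}}

```text
t: 13.08
tool_pos: [0.4318, -0.1843, 0.0644]
orientation: [0.0, -3.141, -0.001]
force: [-2.3, 2.6, -0.7]
opening: 0.0095
gripper_force: 40.0
```

Call:
{"name": "move_arm", "arguments": {"deltas": [-0.0005,0,0,0,0,0,0,-0.001,0,0,0,0,0,0,-0.001,0,0,0,0,0,0]}}

```text
t: 13.45
tool_pos: [0.4328, -0.1843, 0.0644]
orientation: [0.0, -3.141, -0.001]
force: [-2.4, 2.5, -2.4]
opening: 0.0096
gripper_force: 40.0
```

Call:
{"name": "move_arm", "arguments": {"deltas": [0,0.0005,0,0,0,0,0,0,0.001,0,0,0,0,0,0,0.001,0,0,0,0,0]}}

```text
t: 13.82
tool_pos: [0.4332, -0.1836, 0.0648]
orientation: [-0.0, 3.141, -0.0]
force: [-2.2, 3.2, -0.2]
opening: 0.0098
gripper_force: 40.0
```

Call:
{"name": "move_arm", "arguments": {"deltas": [-0.0005,0,0,0,0,0,0,-0.001,0,0,0,0,0,0,-0.001,0,0,0,0,0,0]}}

```text
t: 14.2
tool_pos: [0.434, -0.1835, 0.0645]
orientation: [0.0, -3.141, -0.0]
force: [-3.5, 2.3, -1.1]
opening: 0.0095
gripper_force: 40.0
```

Call:
{"name": "move_arm", "arguments": {"deltas": [0,0.0005,0,0,0,0,0,0,0.001,0,0,0,0,0,0,0.001,0,0,0,0,0]}}

```text
t: 14.58
tool_pos: [0.434, -0.1828, 0.0648]
orientation: [-0.0, 3.141, -0.001]
force: [-2.6, 0.5, -0.7]
opening: 0.0098
gripper_force: 40.0
```

Call:
{"name": "move_arm", "arguments": {"deltas": [-0.0005,0,0,0,0,0,0,-0.001,0,0,0,0,0,0,-0.001,0,0,0,0,0,0]}}

```text
t: 14.95
tool_pos: [0.4352, -0.1827, 0.0648]
orientation: [-0.0, 3.141, -0.0]
force: [-3.5, -0.1, 0.4]
opening: 0.0095
gripper_force: 40.0
```

Call:
{"name": "move_arm", "arguments": {"deltas": [-0.0005,0,0,0,0,0,0,-0.001,0,0,0,0,0,0,-0.001,0,0,0,0,0,0]}}

```text
t: 15.32
tool_pos: [0.4362, -0.1826, 0.0647]
orientation: [-0.0, 3.141, -0.0]
force: [-2.2, -0.2, 0.5]
opening: 0.0096
gripper_force: 40.0
```

The clip is centred now. I'll keep pressing.

Call:
{"name": "move_arm", "arguments": {"deltas": [-0.0005,0,0,0,0,0,0,-0.001,0,0,0,0,0,0,-0.0015,0,0,0,0,0,0]}}

```text
t: 15.7
tool_pos: [0.4377, -0.1825, 0.0647]
orientation: [-0.0, 3.141, -0.0]
force: [-1.9, -0.3, 0.1]
opening: 0.0097
gripper_force: 40.0
```

Call:
{"name": "move_arm", "arguments": {"deltas": [-0.0005,0,0,0,0,0,0,-0.001,0,0,0,0,0,0,-0.0015,0,0,0,0,0,0]}}

```text
t: 16.08
tool_pos: [0.4394, -0.1826, 0.0648]
orientation: [-0.0, 3.141, -0.0]
force: [-1.6, -0.4, -0.6]
opening: 0.0095
gripper_force: 40.0
```

Call:
{"name": "move_arm", "arguments": {"deltas": [-0.0005,0,0,0,0,0,0,-0.001,0,0,0,0,0,0,-0.001,0,0,0,0,0,0]}}

```text
t: 16.45
tool_pos: [0.4406, -0.1826, 0.0649]
orientation: [-0.0, 3.14, -0.0]
force: [1.7, -0.5, -1.7]
opening: 0.0094
gripper_force: 40.0
```

Call:
{"name": "move_arm", "arguments": {"deltas": [-0.0005,0,0,0,0,0,0,-0.001,0,0,0,0,0,0,-0.001,0,0,0,0,0,0]}}

```text
t: 16.82
tool_pos: [0.4414, -0.1826, 0.0648]
orientation: [-0.0, 3.141, -0.0]
force: [1.6, -0.5, -1.2]
opening: 0.0095
gripper_force: 40.0
```

Call:
{"name": "move_arm", "arguments": {"deltas": [-0.0005,0,0,0,0,0,0,-0.001,0,0,0,0,0,0,-0.0015,0,0,0,0,0,0]}}

```text
t: 17.2
tool_pos: [0.4426, -0.1826, 0.0647]
orientation: [-0.0, 3.141, -0.0]
force: [0.2, -0.7, -0.2]
opening: 0.0095
gripper_force: 40.0
```

Call:
{"name": "move_arm", "arguments": {"deltas": [-0.0005,0,0,0,0,0,0,-0.001,0,0,0,0,0,0,-0.001,0,0,0,0,0,0]}}

```text
t: 17.58
tool_pos: [0.4438, -0.1826, 0.0647]
orientation: [-0.0, 3.141, -0.0]
force: [2.2, -0.1, -0.7]
opening: 0.0097
gripper_force: 40.0
```

Call:
{"name": "move_arm", "arguments": {"deltas": [-0.0005,0,0,0,0,0,0,-0.001,0,0,0,0,0,0,-0.001,0,0,0,0,0,0]}}

```text
t: 17.95
tool_pos: [0.4445, -0.1825, 0.0646]
orientation: [-0.0, 3.142, 0.0]
force: [1.9, 0.7, -0.9]
opening: 0.0096
gripper_force: 40.0
```

Call:
{"name": "move_arm", "arguments": {"deltas": [-0.0005,0,0,0,0,0,0,-0.001,0,0,0,0,0,0,-0.001,0,0,0,0,0,0]}}

```text
t: 18.32
tool_pos: [0.4454, -0.1825, 0.0645]
orientation: [0.0, -3.141, -0.0]
force: [-0.1, -0.3, -0.5]
opening: 0.0094
gripper_force: 40.0
```

Call:
{"name": "move_arm", "arguments": {"deltas": [-0.0005,0,0,0,0,0,0,-0.0005,0,0,0,0,0,0]}}

```text
t: 18.58
tool_pos: [0.4456, -0.1824, 0.0644]
orientation: [0.0, -3.141, -0.0]
force: [-1.8, -0.0, -0.1]
opening: 0.0096
gripper_force: 40.0
```

Call:
{"name": "move_arm", "arguments": {"deltas": [-0.0005,0,0,0,0,0,0,-0.0005,0,0,0,0,0,0]}}

```text
t: 18.82
tool_pos: [0.4459, -0.1824, 0.0642]
orientation: [0.0, -3.14, -0.001]
force: [-4.2, -0.4, -0.5]
opening: 0.0095
gripper_force: 40.0
```

The force is rising steeply at x ≈ 0.4455, which matches home. I'll press on to about 12 N.

Call:
{"name": "move_arm", "arguments": {"deltas": [-0.0005,0,0,0,0,0,0,-0.001,0,0,0,0,0,0,-0.001,0,0,0,0,0,0]}}

```text
t: 19.2
tool_pos: [0.4461, -0.1823, 0.0641]
orientation: [0.0, -3.139, -0.001]
force: [-8.9, -0.2, 2.4]
opening: 0.0092
gripper_force: 40.0
```

Call:
{"name": "move_arm", "arguments": {"deltas": [-0.0005,0,0,0,0,0,0,-0.0005,0,0,0,0,0,0]}}

```text
t: 19.45
tool_pos: [0.4462, -0.1823, 0.0641]
orientation: [0.0, -3.138, -0.001]
force: [-10.8, -0.1, 3.9]
opening: 0.0101
gripper_force: 40.0
```

Call:
{"name": "move_arm", "arguments": {"deltas": [0.001,0,0,0,0,0,0,0.002,0,0,0,0,0,0,0.002,0,0,0,0,0,0,0.002,0,0,0,0,0,0.1,0.002,0,0,0,0,0,0.3,0.002,0,0,0,0,0,0.3,0.002,0,0,0,0,0,0.3]}}

```text
t: 20.32
tool_pos: [0.4465, -0.1827, 0.065]
orientation: [-0.0, 3.141, -0.001]
force: [0.0, 0.1, 0.2]
opening: 0.0277
gripper_force: 0.0
```

Call:
{"name": "move_arm", "arguments": {"deltas": [0,0,-0.01,0,0,0,0.3,0,0,-0.03,0,0,0,0.3,0.01,0,-0.07,0,0,0,0.3,0.05,0,-0.12,0,0,0,0.3,0.05,0,-0.12,0,0,0,0.3,0.05,0,-0.12,0,0,0,0.3]}}

```text
t: 21.08
tool_pos: [0.3963, -0.1827, 0.1852]
orientation: [0.0, 3.14, -0.001]
force: [0.9, -0.7, 0.0]
opening: 0.0281
gripper_force: 0.0
```

```bash
python3 s.py 3
```

```text
[ 0.3963 -0.1827  0.1852] [ 0.00e+00  3.14e+00 -1.00e-03] 0.028076709555503898 21.075 [ 0.9 -0.7  0. ]
clip exp px [265.42706831 243.70807428] axis at z.053 [301.71009375 313.73791754] [301.60044471 301.07573065]
```

View pics/s3.png

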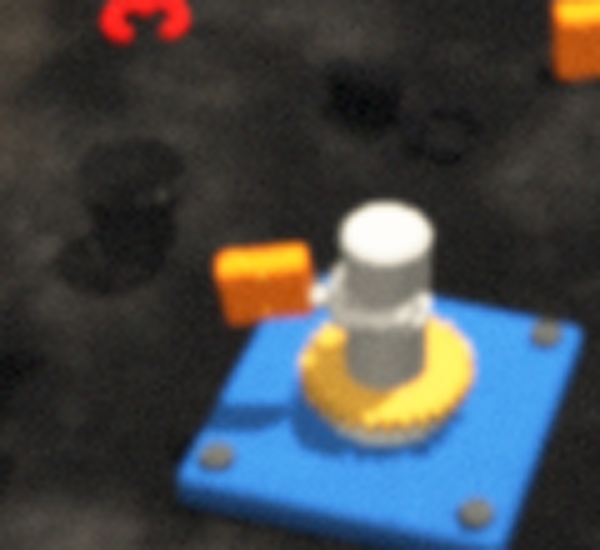

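The clip sits in the groove: tab at crop (265,285), the ring round the spindle at (385,315), and the gripper clear. One quick number check before handing in.

```bash
python3 - <<'E'
from h import *
f=np.load("side3.npz"); P=cloud(f["d"],(f["K"],f["R"],f["t"])); h=cv2.cvtColor(f["p"],cv2.COLOR_RGB2HSV)
o=(np.hypot(P[...,0]-.445,P[...,1]+.185)<.03)&(h[...,1]>170)&(h[...,0]<14)&(P[...,2]>.035); Q=P[o]
print(np.percentile(Q,[3,50,97],axis=0).round(4))
print(robot.close_job())
E
```

```text
[[ 0.4331 -0.1914  0.0463]
 [ 0.4437 -0.1897  0.0565]
 [ 0.4567 -0.1874  0.0636]]
the job is handed in; nothing more can be done
None
```

The small orange-tab spring clip is pressed home in the groove (push up to about 11 N) and released, the gripper is clear, and the job was handed in at about 21 s.

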